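Take the plaster-clogged blow nozzle off the bench air manifold

TASK

The blow nozzle with the plaster-crusted white tip needs cleaning: first shut the air off by turning the manifold's red lever valve fully across its pipe, and leave it shut. Then squeeze that nozzle's blue release ring fully in against its hexagonal body and, keeping it squeezed, draw the nozzle straight off its tube; never drag it off with the ring out. Lay it flat on the floor of the white cleaning tray without dropping it, leaving the other two nozzles on their tubes and the other things on the bench where they are.

Things in the scene. Friction and masses are not known exactly. Their poses are not given: they have to be found in the camera images.
- manifold: Fixed bench air manifold: aluminium bar 40 x 230 x 40 mm (x, y, z) on feet, its top 80 mm above the bench. Origin on the bench under the bar's centre. Three level 12 mm steel tubes stand out of its -x face, at y = +65, 0, -65 mm, each carrying a nozzle. +y end: lever valve and 16 mm copper inlet pipe, which runs along y and drops to the bench at y = 236 mm. -y end: face-up gauge, 77 mm high.
- middle_tube (a point): Tip of the middle tube, on its axis: 60 mm above the bench, 103 mm to -x of the manifold's origin. The two outer tubes are the same. Between the nozzle's release ring and the 10 mm long brass nut at the tube's root, 43 mm of tube are bare.
- valve (a joint): Red-sleeved lever of the ball valve, turning about a vertical axis. 0 = open, lever along the pipe, pointing to the manifold's +y; it grows counter-clockwise seen from above; 1.571 (stop) = shut, lever square to the pipe and pointing to the manifold's -x. Stays where it is left; turning takes about 0.12 N m.
- valve_pivot (a point): Point on the lever's vertical turning axis, at mid-thickness of the lever, 88 mm above the bench.
- lever_tip (a point): Outer end of the lever on its centre line, 76 mm from the turning axis. The outer 52 mm of the lever is a red sleeve 14 mm wide and 10 mm thick. The nearest thing under its outer 40 mm is the inlet pipe with its elbow, 12 mm lower. Fingers have free room on both sides of the lever.
- crusted_nozzle: Nozzle to take off: its tip is white with plaster. On any of the three tubes. Origin on its bore axis, x along the bore: the tube enters from +x, the tip points to -x (level, away from the bar, same yaw as the manifold). Dark hexagonal body 30 mm across flats (flats up and down), x = -16.5 to 13.5 mm; then the tip, 18 mm thick at its root, to x = -54.5 mm. 0.07 to 0.12 kg.
- crusted_pinch (a point): Point on the crusted nozzle's axis midway between the outer face of its ring (x = +22 mm, ring out) and its body's flat rear face (x = -16.5 mm): 38.5 mm apart, 35.5 mm with the ring in. Fingers from above can pinch these two faces along the bore axis, tips down to about 7 mm above the axis (the tube's top is 6 mm, the ring's 14 mm, the body's 15 mm above it).
- crusted_nozzle_ring (a joint): Travel of its blue release ring (flange 28 mm in diameter, 5 mm thick, around the tube) towards the body, m: 0 = out, 0.003 = fully in. A spring pushes it out: 3 N at the start, 12 N fully in. Ring out: teeth lock in a groove of the tube. From about 0.002 in they are clear and the nozzle slides off towards its tip, wholly off after 22 mm.
- nozzle_a: Blow nozzle of the same make and frame with a clean brass tip, on another tube; stays there.
- nozzle_b: As nozzle_a, on the remaining tube; stays there.
- tray: White open cleaning tray, fixed to the bench, 210 x 160 mm (x, y) and 26 mm high, walls and floor 4 mm. Origin under its centre, at bench level.
- mould: Closed plaster block mould, 130 x 100 x 77 mm, fixed by its weight. Origin at the centre of its underside.
- bottle: Loose white bottle with yellow cap, 68 mm in diameter, 190 mm high. Origin at the centre of its underside.
- jar: Loose glass jar with white cap, 64 mm in diameter, 75 mm high. Origin at the centre of its underside.
- cup: Loose terracotta-coloured mixing cup, 72 mm in diameter, 85 mm high. Origin at the centre of its underside.
- spatula: Loose spatula, 190 mm long, lying along its x axis. Origin at its underside.
- marker: Loose yellow and black marker pen, 125 mm long, 14 mm thick, lying along its x axis. Origin at its underside.
- spare_elbow: Loose brass elbow, about 35 mm, 20 mm high. Origin under its corner.
There are look-alikes about, which are no part of the job. Leave any green or pink look-alike of the crusted_nozzle alone.

How it is judged (in metres and radians):
On the way, in this order (a step that is already met when the one before it is completed fails the run):
1. the valve is shut while the crusted nozzle is still on its tube (value of joint valve above 1.45 rad and distance of crusted_nozzle from where it was at the start of the episode below 0.004 m), for 0.1 s.
2. the crusted nozzle is drawn off its tube with the ring pressed in (value of joint valve above 1.45 rad and value of joint crusted_nozzle_ring above 0.0018 m and distance of crusted_nozzle from where it was at the start of the episode above 0.01 m), for 0.05 s.
At the end, for the whole second after the job is handed in: The valve lever is shut (over 1.45 rad). The crusted nozzle lies flat (axis within 0.2 rad of level) and still on the tray's floor: its origin within 85 mm (tray x) and 65 mm (tray y) of the tray's centre and under 27 mm above the bench. The other two nozzles are within 5 mm of where they were (value of joint valve above 1.45 rad and x of crusted_nozzle in the frame of tray between -0.085 and 0.085 m and y of crusted_nozzle in the frame of tray between -0.065 and 0.065 m and z of crusted_nozzle in the frame of tray below 0.027 m and angle between crusted_nozzle's own x axis and vertical between 1.37 and 1.77 rad and linear speed of crusted_nozzle below 0.02 m/s and distance of each of nozzle_a, nozzle_b from where it was at the start of the episode below 0.005 m); the robot touches nothing.
It fails at once if the crusted nozzle is dragged along its tube with the ring out (4 to 9 mm out with the ring pressed under 1 mm) (distance of crusted_nozzle from where it was at the start of the episode between 0.004 and 0.009 m and value of joint crusted_nozzle_ring below 0.001 m).
It fails at once if the crusted nozzle is dropped: faster than 0.7 m/s with no finger on it (linear speed of crusted_nozzle above 0.7 m/s and contact force between the fingers and crusted_nozzle below 0.1 N).
It fails at once if one of the clean nozzles is moved more than 5 mm (distance of any of nozzle_a, nozzle_b from where it was at the start of the episode above 0.005 m).
It fails at once if a loose thing on the bench is moved more than 30 mm (distance of any of bottle, jar, cup, spatula, marker, spare_elbow from where it was at the start of the episode above 0.03 m).
It also fails if it takes over 56 s, if anything falls off the work surface, if the arm or the gripper's body presses on something with over 40 N, if the wrist force passes 120 N, or if a joint passes its speed limit or range.

ROBOT

A 6-joint arm with a two-finger parallel gripper is mounted at the origin on the work surface. World frame = base frame: x ahead of the robot, y to its left, z up, the work surface at z = 0. Lengths are in mm, angles in degrees, forces in N, time in s.
With the tool pointing down it reaches from about 350 to 850 mm from the base axis. Payload 8.1 kg.
Tool frame: the origin (TCP) lies at the very end of the fingers, on their centre line; the grasp point (between the pads) lies 19 mm behind it; z points along the fingers, y is the direction in which the jaws open and shut (so a half turn about z gives the same grasp; the last joint's range is limited). The gripper opens to 85 mm and grips with 20 to 120 N. Pads are 22 mm wide; open, the fingers measure 114 mm over their backs; the gripper's body (76 mm by 85 mm) begins 54 mm behind the grasp point. The pads swing forward as they close: fully open they stand 13 mm farther back than shut.
Start: joints at [-80.982, 7.471, 85.268, -0, 87.261, -4.893], TCP at [144.273, -582.401, 231.292] pointing down, gripper open.
Joint ranges: [-169.43, 169.43], [-51.17, 129.36], [1.28, 143.12], [-76.62, 256.62], [0, 156.53], [-152.29, 152.29]. Speed limits (degrees/s): [136.94, 136.94, 159.86, 180, 180, 180].

INTERFACE

Orientations are given as [roll, pitch, yaw] about the fixed x, y, z axes, in that order (R = Rz(yaw) Ry(pitch) Rx(roll)).
In Python, from bench import r gives the robot as it stands.
- The arm moves only by the shell command python3 -m crank 'ROWS' [OPENING] [FORCE]. ROWS is JSON, a list that holds one entry, the list of rows, each a list of 6 numbers: the shift along the tool's x, y, z in m, then the turn, a rotation vector about the tool's x, y, z in rad. A call has 1 to 10 rows; each row is the pose to reach, as a shift and turn from the pose measured when the call began, along the tool's axes at that moment; what a row does not reach only later rows make up. A row lasts 1/8 s, in which the tool goes at most 62.5 mm and 10.7 degrees, less where a joint would pass 70% of its speed; a pose out of reach is approached as far as the arm can. A call with a gripper value outside its range is refused whole. OPENING is the closure, from 0 (fully open) to 1 (shut), set as the call begins (- or left out, the last holds). The fingers move at their own pace and stop on an object; FORCE is the grip in N (left out, the last holds). Time passes only in rows, so rows that repeat a pose let the fingers close. It gives the time, the measured TCP pose, the force and the opening at its end, in the units of the state.
- r.sense(): the state, without advancing time (a new reading comes with each control period).
- r.snapshot(name): name is "side" or "top" or "wrist"; returns (picture, depth): 384x512x3 uint8, blue, green, red; 384x512 float32, mm along the optical axis (not along the pixel's ray), 0 where there is no reading.
- r.get_calibration(name): a dict with "mtx" (3x3 intrinsics, pixels), "k1" (the pictures are not rectified: a ray, as slopes to the right and down, at radius r is drawn at 1 + k1 r^2 times it, then the intrinsics apply), "cam_to_world" (4x4, takes a point from camera to world coordinates). Camera axes: x right, y down, z forward; pixel columns grow to the right and rows downward; lengths in mm; the calibration is good to about 2 mm. A picture is of the moment at which its call begins: read the wrist's pose just before it. get_calibration takes no time and is no camera call; for the wrist camera it gives the pose at the moment of the call.
- r.hand_in(): hands the job in, once; it reports no verdict.
Trained networks look in the newest picture that a camera, given by its name, has taken for a name from the list of things; names that differ only in an ending like _2 or _b are one class to them, and where a whole thing is asked for, a point or a joint stands for the part that bears it (a point fixed in the world has none). Each returns a list of dicts, best first, with "conf" (0 to 1); they miss things now and then, are a little off and sometimes report something else, mostly with a low value. They report only what shows in the picture. A call takes as long as a camera call. They do not tell look-alikes from the thing itself.
- r.look_for(thing, camera): "extent" ([left, top, right, bottom] in pixels, round what is visible of it).
- r.landmark_of(thing, camera): "pixel" ([column, row] in pixels: a listed point, or the origin of a listed thing).
The state is a dict: "time": time; "joint_pos": joint angles; "qd": joint speeds; "joint_efforts": joint torques, N m; "tool_pos": TCP position; "tcp_rot": TCP orientation; "ft_force": force on the tool from outside, world axes, zero at the start; "wrist_torque": the same for the moment, N m; "finger_gap": finger opening in mm.
Only numpy, scipy, OpenCV 4.12 (cv2) and the standard library are available. Lean on these libraries where they do the work, as an engineer would, in place of code of your own. Each camera call takes 0.05 s, during which the arm holds its last target.

## Working session

There is one attempt and no reset: what is moved stays moved. The work goes in short steps, Python scripts to look and compute and a shell command to move; the robot and the scene stay as the last step left them, time stands still between calls to the robot, and variables do not carry over. Pictures are saved under pics/ and viewed, and the job is handed in when it is done.

```bash
ls; mkdir -p pics; cat > h.py <<'E'
import numpy as np, cv2
from bench import r
from scipy.spatial.transform import Rotation as R
def snap(cam,name):
    c=r.get_calibration(cam); p,d=r.snapshot(cam); cv2.imwrite(f'pics/{name}.png',p); np.savez(f'pics/{name}.npz',d=d,mtx=c['mtx'],k1=c['k1'],T=c['cam_to_world'],p=p)
    return p,d,c
def ray(c,px):
    K=np.array(c['mtx']);x=(px[0]-K[0,2])/K[0,0];y=(px[1]-K[1,2])/K[1,1]
    k=float(c['k1']); u,v=x,y
    for _ in range(20):
        s=1+k*(u*u+v*v);u,v=x/s,y/s
    return np.array([u,v,1.])
def at_z(c,px,z):
    T=np.array(c['cam_to_world']);d=T[:3,:3]@ray(c,px);o=T[:3,3];return o+d*(z-o[2])/d[2]
def at_d(c,px,d):
    T=np.array(c['cam_to_world']);return T[:3,:3]@(ray(c,px)*d)+T[:3,3]
def proj(c,P):
    T=np.array(c['cam_to_world']);K=np.array(c['mtx']);q=T[:3,:3].T@(np.array(P)-T[:3,3]);u,v=q[:2]/q[2];s=1+float(c['k1'])*(u*u+v*v)
    return np.array([K[0,0]*u*s+K[0,2],K[1,1]*v*s+K[1,2]])
def tool():
    s=r.sense();return np.array(s['tool_pos']),R.from_euler('xyz',s['tcp_rot'],degrees=True)
def delta(P,yaw=None):
    """rows for target TCP pos (mm) and yaw deg of tool with tool down"""
    p,q=tool();d=q.inv().apply(np.array(P)-p)/1000
    out=[d.round(4)]
    if yaw is not None:
        t=R.from_euler('xyz',[180,0,yaw],degrees=True);out.append((q.inv()*t).as_rotvec().round(4))
    return out
E
python3 - <<'E'
from h import *
print(r.sense())
for cam in('top','side'):
    p,d,c=snap(cam,cam+'0')
    print(cam,c['mtx'],c['k1'],np.round(c['cam_to_world'],3))
    for t in ['manifold','crusted_nozzle','tray','valve','nozzle_a']:
        print(t,[(np.round(o['extent']),round(o['conf'],2)) for o in r.look_for(t,cam)])
    for t in ['manifold','crusted_nozzle','tray','valve_pivot','lever_tip','crusted_pinch','middle_tube','nozzle_a']:
        print(t,[(np.round(o['pixel'],1),round(o['conf'],2)) for o in r.landmark_of(t,cam)])
print(r.sense()['time'])
E
```

```text
pics
{'time': 0.0, 'joint_pos': array([-8.09822982e+01,  7.51620112e+00,  8.53293553e+01, -1.10901226e-03,
        8.72619503e+01, -4.89412896e+00]), 'qd': array([-0.00192967, -0.02040327,  0.08385499, -0.00671084,  0.03342619,
       -0.01130272]), 'joint_efforts': array([-4.55940744e-04, -5.69403005e+01, -5.00555098e+01, -2.78490425e-04,
        1.46291495e-02,  3.65978778e-06]), 'tool_pos': array([ 144.17383809, -581.84971518,  230.23231518]), 'tcp_rot': array([-1.79892791e+02, -8.06830688e-03,  1.39118773e+01]), 'ft_force': array([-0.42780248,  0.33819571, -0.19180895]), 'wrist_torque': array([0.01897733, 0.02077533, 0.02800227]), 'finger_gap': 85.71341004796477}
top [[388.09901044   0.         257.24979298]
 [  0.         388.09901044 189.07900401]
 [  0.           0.           1.        ]] -0.07648463909536632 [[ 5.000000e-03 -9.930000e-01  1.210000e-01  3.772230e+02]
 [-1.000000e+00 -3.000000e-03  2.100000e-02 -1.487300e+01]
 [-2.000000e-02 -1.210000e-01 -9.920000e-01  1.191842e+03]
 [ 0.000000e+00  0.000000e+00  0.000000e+00  1.000000e+00]]
manifold [(array([189., 144., 330.,
[... 1722 characters left out ...]
4), (array([231., 133., 345., 245.]), 0.44)]
manifold [(array([285.1, 205.2]), 0.58), (array([256.2, 150.6]), 0.39), (array([365.2, 353.6]), 0.37)]
crusted_nozzle [(array([224.2, 378.3]), 0.98), (array([257.8, 208.7]), 0.7), (array([311.6, 288.6]), 0.62)]
tray [(array([366.1, 353.6]), 0.72)]
valve_pivot [(array([230.4, 123.4]), 0.75), (array([252.9, 147.3]), 0.65), (array([173.1, 213. ]), 0.32)]
lever_tip [(array([236.1, 136. ]), 0.62)]
crusted_pinch [(array([259.7, 208.5]), 0.81), (array([224.8, 379.5]), 0.69), (array([312.7, 283.2]), 0.65), (array([246.3, 296.3]), 0.63)]
middle_tube []
nozzle_a [(array([242.5, 190.4]), 0.81), (array([270.4, 225.6]), 0.79), (array([227.3, 123.2]), 0.7)]
1.4
```

```bash
python3 - <<'E'
import cv2
for n in('top0','side0'):
    cv2.imwrite(f'pics/{n}v.png',cv2.resize(cv2.imread(f'pics/{n}.png'),(800,600),interpolation=cv2.INTER_CUBIC))
p=cv2.imread('pics/side0.png')[110:260,190:390];cv2.imwrite('pics/side0z.png',cv2.resize(p,(800,600),interpolation=cv2.INTER_CUBIC))
p=cv2.imread('pics/top0.png')[130:250,180:340];cv2.imwrite('pics/top0z.png',cv2.resize(p,(800,600),interpolation=cv2.INTER_CUBIC))
E
```

```text
(no output)
```

View pics/top0v.png

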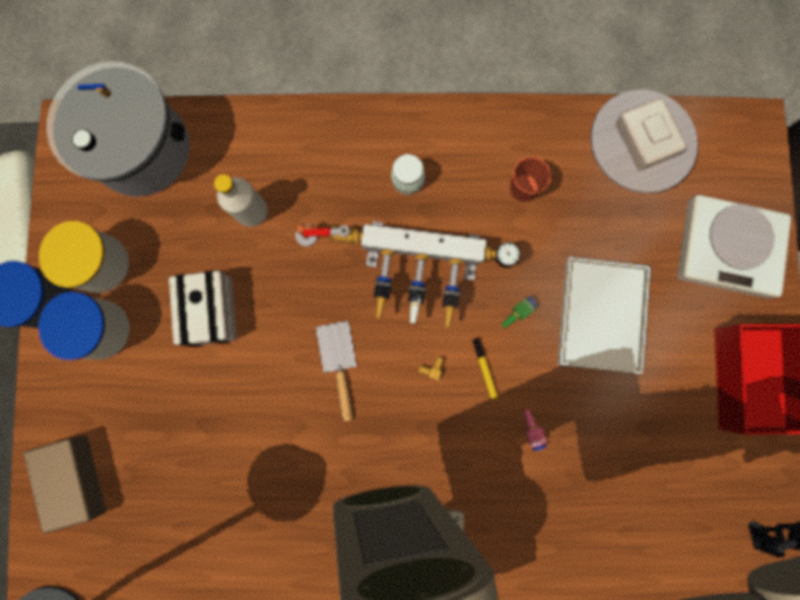

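View pics/side0v.png

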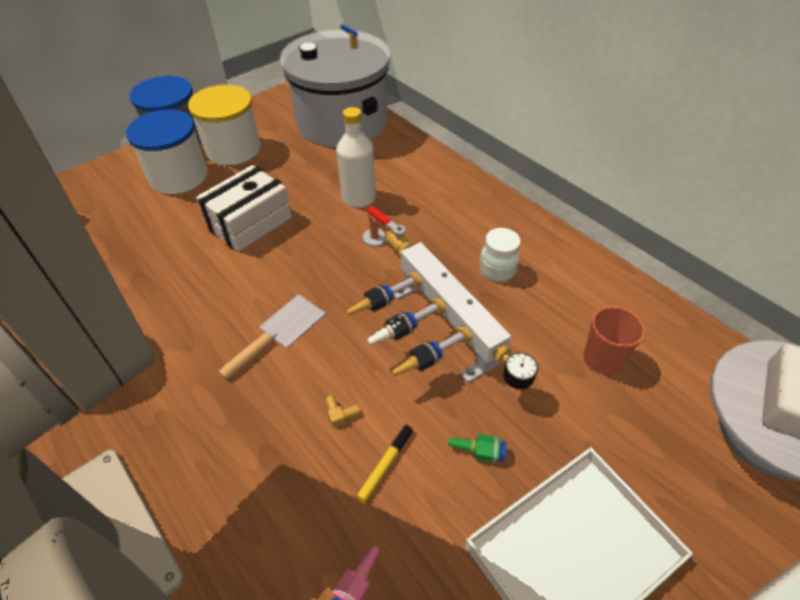

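View pics/side0z.png

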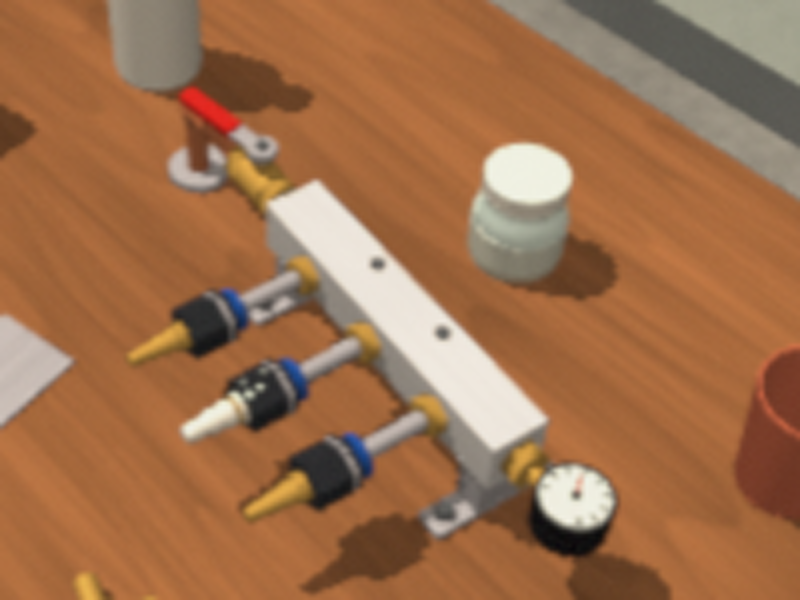

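View pics/top0z.png

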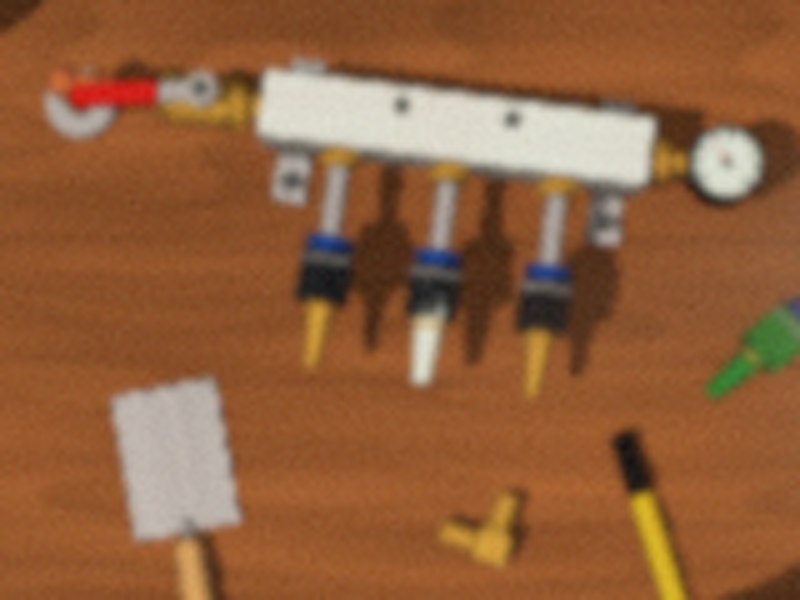

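```bash
cat > man.py <<'E'
from h import *
def load(n):
    f=np.load(f'pics/{n}.npz');return f['p'],f['d'],dict(mtx=f['mtx'],k1=float(f['k1']),cam_to_world=f['T'])
E
python3 - <<'E'
from man import *
p,d,c=load('top0')
z=lambda x,y:(180+x/5-.4,130+y/5-.4)
for n,q in dict(c1=(265,68),c2=(657,118),c3=(655,190),c4=(258,138)).items():
    print(n,at_z(c,z(*q),80).round(1))
B=[at_z(c,z(*q),80) for q in [(265,68),(657,118),(655,190),(258,138)]]
print('ctr',np.mean(B,0))
yv=B[0]-B[1]+B[3]-B[2];print('yaw of +y',np.degrees(np.arctan2(yv[1],yv[0]))-90)
piv=at_z(c,z(200,88),88);tip=at_z(c,z(68,93),88);print('piv',piv,'tip',tip,tip-piv,np.linalg.norm(tip-piv))
ps,ds,cs=load('side0')
zs=lambda x,y:(190+x/4-.4,110+y/4-.4)
print('side piv',at_z(cs,zs(262,146),88),'tip',at_z(cs,zs(184,92),88))
for q in [(265,300-30),]: pass
# tray
t=lambda x,y:(x*.64-.2,y*.64-.2)
T=[at_z(c,t(*q),26) for q in [(567,258),(650,263),(641,373),(560,367)]]
print('tray',np.round(T,1),np.mean(T,0))
m=lambda cc,n:[(k['pixel'],k['conf']) for k in r.landmark_of(n,cc)]
print('noz top',at_z(c,(267.6,186.5),60),'side',at_z(cs,(257.8,208.7),60))
E
```

```text
c1 [648.3  81.4  80. ]
c2 [ 618.7 -148.1   80. ]
c3 [ 576.1 -146.4   80. ]
c4 [606.4  84.9  80. ]
ctr [612.38373529 -32.05421873  80.        ]
yaw of +y -7.411786264273445
piv [634.45454414 118.47211899  88.        ] tip [631.57694424 195.87744439  88.        ] [-2.87759991 77.4053254   0.        ] 77.45879538190908
side piv [635.57195964 121.17548861  88.        ] tip [630.32045604 196.48408719  88.        ]
tray [[ 594.6 -312.1   26. ]
 [ 585.5 -476.    26. ]
 [ 371.5 -449.5   26. ]
 [ 383.1 -293.    26. ]] [ 483.67707316 -382.63946248   26.        ]
noz top [522.9618632  -21.77005507  60.        ] side [521.32463718 -22.71440426  60.        ]
```

```bash
python3 - <<'E'
from man import *
p,d,c=load('top0'); ps,ds,cs=load('side0')
for n in ['bottle','jar']:
    for cam,cc in(('top',c),('side',cs)):
        L=[ (k['pixel'],round(k['conf'],2)) for k in r.landmark_of(n,cam)]
        print(n,cam,[(np.round(a),b,at_z(cc,a,0).round(0)) for a,b in L])
t=lambda x,y:(x*.64-.2,y*.64-.2)
print('bottle cap',at_z(c,t(224,183),190),at_z(cs,(352*.64,116*.64),190))
print(delta([660,185,150],0), delta([660,185,150],90),tool()[0],r.sense()['time'])
c=r.get_calibration('wrist');p,q=tool();T=np.array(c['cam_to_world']);print(q.inv().apply(T[:3,3]-p),(q.inv().as_matrix()@T[:3,:3]).round(2))
E
```

```text
bottle top [(array([162., 134.]), 0.55, array([700., 314.,   0.]))]
bottle side [(array([231., 125.]), 0.63, array([702., 318.,   0.]))]
jar top [(array([262., 116.]), 0.75, array([755.,  -3.,   0.])), (array([335., 123.]), 0.25, array([ 735., -234.,    0.]))]
jar side [(array([315., 170.]), 0.76, array([761.,  12.,   0.])), (array([364., 353.]), 0.51, array([ 479., -381.,    0.]))]
bottle cap [695.009611 315.56005  190.      ] [687.63499036 305.62756774 190.        ]
[array([ 0.6851, -0.6209,  0.0813]), array([ 0.    , -0.    ,  0.2428])] [array([ 0.6851, -0.6209,  0.0813]), array([ 0.   ,  0.   , -1.328])] [ 144.30430867 -582.40630727  231.3232113 ] 1.6
[  70.40620814   -1.21291582 -142.63631684] [[ 0.   -0.96 -0.28]
 [ 1.    0.    0.  ]
 [-0.   -0.28  0.96]]
```

```bash
python3 - <<'E'
from h import *
print(delta([570,40,240],82.6))
E
```

```text
[array([ 0.5629, -0.5018, -0.0087]), array([ 0.    ,  0.    , -1.1988])]
```

```bash
python3 -m crank '[[[0.563,-0.502,-0.009,0,0,-1.2],[0.563,-0.502,-0.009,0,0,-1.2],[0.563,-0.502,-0.009,0,0,-1.2],[0.563,-0.502,-0.009,0,0,-1.2],[0.563,-0.502,-0.009,0,0,-1.2],[0.563,-0.502,-0.009,0,0,-1.2],[0.563,-0.502,-0.009,0,0,-1.2],[0.563,-0.502,-0.009,0,0,-1.2],[0.563,-0.502,-0.009,0,0,-1.2],[0.563,-0.502,-0.009,0,0,-1.2]]]' 1
python3 -c "
from h import *
print(delta([570,40,240],82.6),r.sense()['joint_pos'].round(1))"
```

```text
time: 2.85
tool_pos: [498.1, -64.6, 239.2]
tcp_rot: [179.9, 0.0, 82.7]
ft_force: [1.0, -1.5, 0.8]
finger_gap: -0.3
[array([ 0.1129,  0.058 , -0.0008]), array([0.0012, 0.0002, 0.0013])] [-13.2  -8.1  99.9  -0.   88.1  -5.9]
```

```bash
python3 -m crank '[[[0.113,0.058,0,0,0,0],[0.113,0.058,0,0,0,0],[0.113,0.058,0,0,0,0],[0.113,0.058,0,0,0,0]]]'
python3 - <<'E'
from h import *
p,d,c=snap('wrist','w1')
for t in ['crusted_pinch','valve_pivot','lever_tip','crusted_nozzle','nozzle_a']:
    L=r.landmark_of(t,'wrist')
    z={'crusted_pinch':60,'valve_pivot':88,'lever_tip':88}.get(t,60)
    print(t,[(np.round(o['pixel'],1),round(o['conf'],2),at_z(c,o['pixel'],z).round(1)) for o in L])
print(r.sense()['time'])
cv2.imwrite('pics/w1v.png',cv2.resize(p,(800,600)))
E
```

```text
time: 3.35
tool_pos: [569.8, 40.2, 238.9]
tcp_rot: [180.0, 0.0, 82.7]
ft_force: [-0.0, -0.6, -0.8]
finger_gap: 0.4
crusted_pinch [(array([224. , 222.7]), 0.7, array([520. , -15.6,  60. ]))]
valve_pivot [(array([313.4,  88.4]), 0.67, array([631.7, 120.8,  88. ])), (array([223.9, 271.8]), 0.67, array([515.3, -64.2,  88. ]))]
lever_tip [(array([300.5,   0. ]), 0.57, array([626.3, 197.2,  88. ])), (array([217.1, 170.9]), 0.44, array([527.2,  52.9,  88. ])), (array([223.3, 225.5]), 0.18, array([523.8,  -7.7,  88. ]))]
crusted_nozzle [(array([223.1, 223.4]), 0.82, array([518.8, -16.4,  60. ]))]
nozzle_a [(array([224.6, 271.3]), 0.79, array([510.2, -80.3,  60. ])), (array([218.1, 174.5]), 0.72, array([522.7,  43.1,  60. ]))]
3.65
```

View pics/w1v.png

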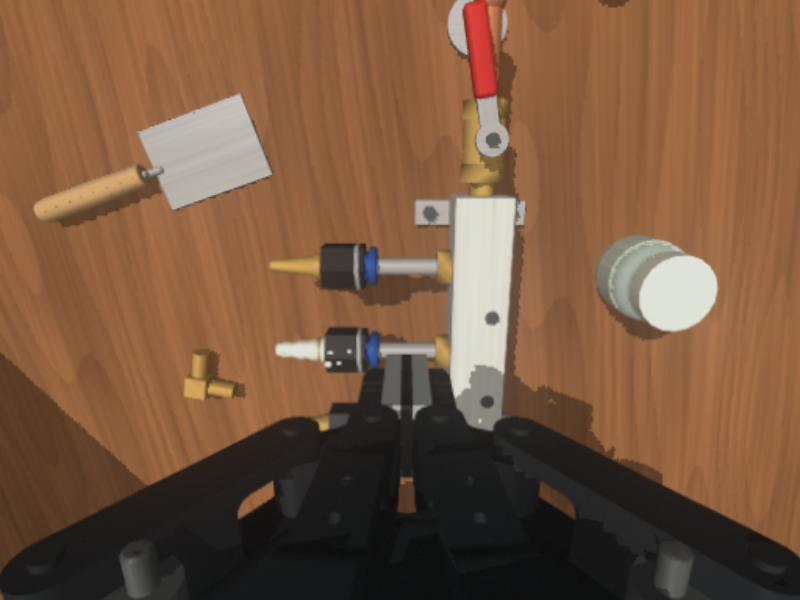

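```bash
python3 - <<'E'
from man import *
p,d,c=load('w1'); s=lambda x,y:(x/1.5625-.2,y/1.5625-.2)
W=lambda x,y,z:at_z(c,s(x,y),z)
print('piv',W(491,140,93),'tip',W(476,1,88))
print('bar top corners',W(455,197,80),W(515,197,80),'left edge lower',W(449,380,80))
print('body rear top edge left',W(325,327,75),W(325,343,75),'ring outer at top', W(379,335,73),W(379,350,74))
print('bodyA',W(321,245,75),W(321,262,75),'ringA',W(377,266,74))
a=W(411,267,66);b=W(408,349,66);print('tube axis A,mid at top z66',a,b,a-b)
print('depth at body',d[217,222],at_d(c,(222,217),d[217,222]),'lever',at_d(c,s(480,50),d[32,307]))
cv2.imwrite('pics/w1z.png',cv2.resize(p[140:250,160:320],(800,550),interpolation=cv2.INTER_CUBIC))
E
```

```text
piv [631.31744968 119.70026729  93.        ] tip [629.75953919 196.43839622  88.        ]
bar top corners [607.77268999  87.88509813  80.        ] [646.45948006  83.05695167  80.        ] left edge lower [590.87778208 -41.30704676  80.        ]
body rear top edge left [507.40128847   8.69918836  75.        ] [505.25050725  -3.37503299  75.        ] ring outer at top [544.57528524  -2.90600078  73.        ] [543.02868855 -14.04775236  74.        ]
bodyA [515.006727   67.1944981  75.       ] [512.93600191  55.62075298  75.        ] ringA [550.52649386  47.79512103  74.        ]
tube axis A,mid at top z66 [573.53731048  42.40791305  66.        ] [563.65268286 -19.22436151  66.        ] [ 9.88462763 61.63227457  0.        ]
depth at body 333.6166 [520.57846187  -4.65706929  69.49875986] lever [628.93625081 169.65335724  93.0170896 ]
```

View pics/w1z.png

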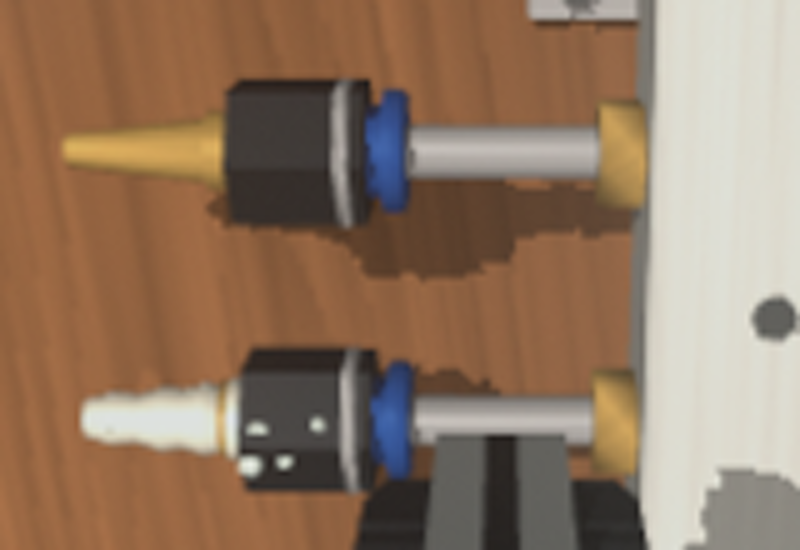

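```bash
python3 - <<'E'
from h import *
print(delta([666,178,160]),delta([666,178,81]))
E
```

```text
[array([0.1504, 0.0773, 0.0797])] [array([0.1504, 0.0771, 0.1587])]
```

```bash
python3 -m crank '[[[0.05,0.026,0.025,0,0,0],[0.1,0.052,0.05,0,0,0],[0.15,0.077,0.079,0,0,0],[0.15,0.077,0.079,0,0,0],[0.15,0.077,0.12,0,0,0],[0.15,0.077,0.158,0,0,0],[0.15,0.077,0.158,0,0,0],[0.15,0.077,0.158,0,0,0]]]'
python3 - <<'E'
from h import *
piv=np.array([631.5,120])
for a in range(0,100,10):
    # tool centre trailing lever: lever angle from +x: start 91 deg
    th=np.radians(91+a); u=np.array([np.cos(th),np.sin(th)]); n=np.array([np.sin(th),-np.cos(th)]) # n = clockwise side
    P=piv+58*u+18*n
    print(a,P.round(1),delta([*P,81]))
E
```

```text
time: 4.65
tool_pos: [666.9, 176.9, 84.4]
tcp_rot: [179.7, -0.0, 82.5]
ft_force: [0.1, 0.3, 0.3]
finger_gap: -0.3
0 [648.5 178.3] [array([-0.001 , -0.0185,  0.0033])]
10 [638.1 180.4] [array([-0.0004, -0.029 ,  0.0033])]
20 [627.5 180.6] [array([-0.0015, -0.0396,  0.0032])]
30 [617.1 179. ] [array([-0.0045, -0.0497,  0.0032])]
40 [607.  175.6] [array([-0.0091, -0.0592,  0.0031])]
50 [597.8 170.5] [array([-0.0154, -0.0678,  0.0031])]
60 [589.5 163.9] [array([-0.023 , -0.0751,  0.0031])]
70 [582.5 155.9] [array([-0.0318, -0.081 ,  0.003 ])]
80 [577.  146.9] [array([-0.0415, -0.0852,  0.003 ])]
90 [573.2 137. ] [array([-0.0518, -0.0877,  0.003 ])]
```

```bash
python3 -m crank '[[[0,-0.012,0.003,0,0,0],[0,-0.02,0.003,0,0,0],[0,-0.029,0.003,0,0,0],[-0.001,-0.039,0.003,0,0,0],[-0.004,-0.05,0.003,0,0,0],[-0.009,-0.059,0.003,0,0,0],[-0.015,-0.068,0.003,0,0,0],[-0.023,-0.075,0.003,0,0,0],[-0.032,-0.081,0.003,0,0,0],[-0.032,-0.081,0.003,0,0,0]]]'
python3 - <<'E'
from h import *
piv=np.array([631.5,120])
p,d,c=snap('wrist','w2'); cv2.imwrite('pics/w2v.png',cv2.resize(p,(800,600)))
for a in range(70,105,5):
    th=np.radians(91+a); u=np.array([np.cos(th),np.sin(th)]); n=np.array([np.sin(th),-np.cos(th)]) 
    P=piv+58*u+18*n
    print(a,P.round(1),delta([*P,81]))
E
```

```text
time: 5.9
tool_pos: [581.6, 154.9, 80.8]
tcp_rot: [179.8, 0.0, 82.5]
ft_force: [-0.5, -0.1, 0.2]
finger_gap: 0.1
70 [582.5 155.9] [array([ 0.0008,  0.0005, -0.0002])]
75 [579.6 151.5] [array([-0.0039, -0.0018, -0.0002])]
80 [577.  146.9] [array([-0.0089, -0.0038, -0.0002])]
85 [574.9 142. ] [array([-0.014 , -0.0052, -0.0002])]
90 [573.2 137. ] [array([-0.0192, -0.0063, -0.0002])]
95 [571.9 131.8] [array([-0.0244, -0.0068, -0.0002])]
100 [571.1 126.6] [array([-0.0297, -0.007 , -0.0002])]
```

View pics/w2v.png

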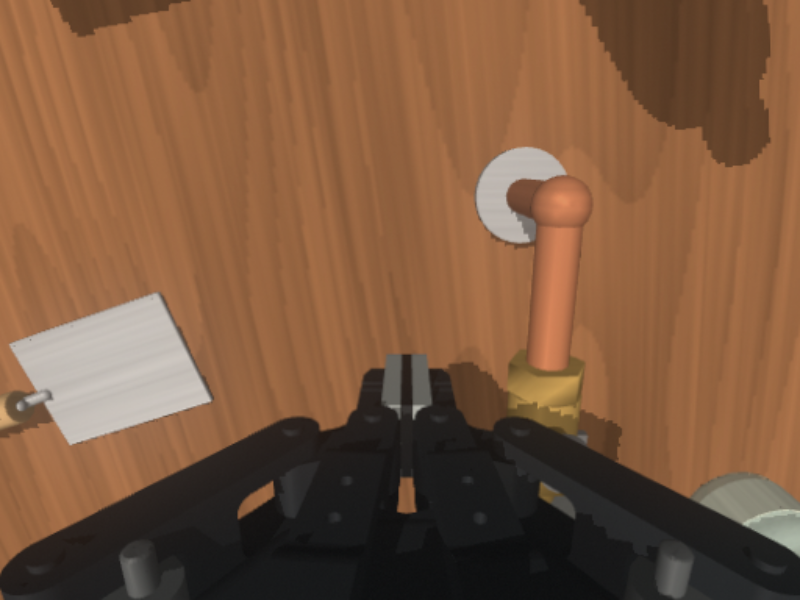

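```bash
python3 -m crank '[[[-0.004,-0.002,0,0,0,0],[-0.009,-0.004,0,0,0,0],[-0.012,-0.004,0,0,0,0],[-0.014,-0.005,0,0,0,0],[-0.014,-0.005,0,0,0,0]]]'
python3 -c "
from h import *
print(r.sense()['ft_force'])"
```

```text
time: 6.58
tool_pos: [576.0, 144.0, 81.0]
tcp_rot: [179.7, -0.2, 82.5]
ft_force: [6.4, 11.9, -4.8]
finger_gap: -0.1
[ 6.35211751 11.85794487 -4.82478002]
```

```bash
python3 -m crank '[[[-0.004,0,0,0,0,0],[-0.004,0,0,0,0,0],[-0.004,0,0,0,0,0]]]'
```

```text
time: 6.95
tool_pos: [576.1, 143.8, 81.2]
tcp_rot: [179.6, -0.6, 82.6]
ft_force: [5.6, 17.6, -4.9]
finger_gap: -0.3
```

```bash
python3 -m crank '[[[0.015,0,0,0,0,0],[0.03,0,0,0,0,0],[0.03,0,-0.03,0,0,0],[0.03,0,-0.08,0,0,0],[0.0,0,-0.13,0,0,0],[-0.04,0.0,-0.16,0,0,0],[-0.095,0,-0.16,0,0,0],[-0.095,0,-0.16,0,0,0],[-0.095,0,-0.16,0,0,0]]]' 0.25
python3 - <<'E'
from h import *
p,d,c=snap('wrist','w3'); cv2.imwrite('pics/w3v.png',cv2.resize(p,(800,600)))
cv2.imwrite('pics/w3z.png',cv2.resize(p[140:290,140:340],(800,600),interpolation=cv2.INTER_CUBIC))
print(r.sense()['finger_gap'],tool()[0])
E
```

```text
time: 8.07
tool_pos: [562.4, 48.5, 239.9]
tcp_rot: [179.7, -0.6, 82.5]
ft_force: [-0.2, -1.1, 0.0]
finger_gap: 64.1
63.96548431014093 [562.39076135  48.98744459 239.74009194]
```

View pics/w3v.png

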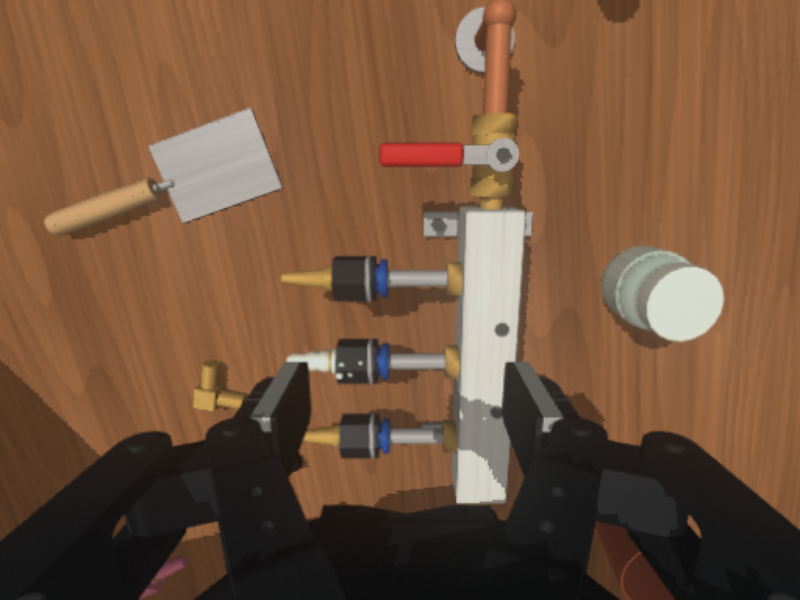

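View pics/w3z.png

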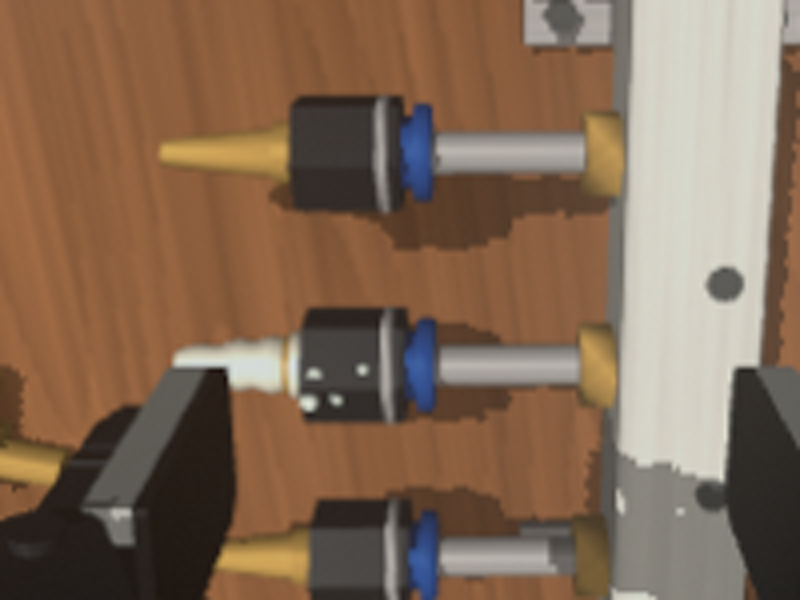

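```bash
python3 - <<'E'
from man import *
p,d,c=load('w3'); s=lambda x,y:(140+x/4-.4,140+y/4-.4)
W=lambda x,y,z:at_z(c,s(x,y),z)
yaw=np.radians(-7.4);ex=np.array([np.cos(yaw),np.sin(yaw)]);ey=np.array([-ex[1],ex[0]])
O=np.array([612.4,-32.05])
def m(P):P=np.array(P)[:2]-O;return (P@ex).round(1),(P@ey).round(1)
for n,q in dict(rear=(302,370,75),rear60=(302,370,60),ring=(437,370,73),tube1=(445,366,66),tube2=(575,365,66),tubeA=(510,153,66),tubeC=(490,556,66),barL1=(628,20,80),barL2=(618,450,80),bodyArear=(291,160,75),ringA=(433,160,73)).items():
    P=W(*q);print(n,P.round(1),m(P))
for t in ['crusted_pinch','crusted_nozzle']:
    print(t,[(np.round(o['pixel'],1),round(o['conf'],2),at_z(c,o['pixel'],60).round(1),m(at_z(c,o['pixel'],60))) for o in r.landmark_of(t,'wrist')])
# depth-based points
for q in [(340,370),(420,345),(500,365),(700,200)]:
    u,v=s(*q);dd=d[int(round(v)),int(round(u))];P=at_d(c,(u,v),dd);print(q,P.round(1),m(P))
print(r.sense()['time'])
E
```

```text
rear [504.3  -9.6  75. ] (np.float64(-110.1), np.float64(8.3))
rear60 [501.1 -15.8  60. ] (np.float64(-112.5), np.float64(1.7))
ring [542.3 -15.6  73. ] (np.float64(-71.6), np.float64(7.3))
tube1 [544.2 -17.6  66. ] (np.float64(-69.5), np.float64(5.5))
tube2 [582.1 -22.4  66. ] (np.float64(-31.3), np.float64(5.7))
tubeA [571.   43.5  66. ] (np.float64(-50.8), np.float64(69.6))
tubeC [549.2 -82.3  66. ] (np.float64(-56.2), np.float64(-58.0))
barL1 [605.6  77.9  80. ] (np.float64(-20.9), np.float64(108.2))
barL2 [591.  -44.1  80. ] (np.float64(-19.7), np.float64(-14.7))
bodyArear [511.8  51.5  75. ] (np.float64(-110.5), np.float64(69.9))
ringA [549.9  46.   73. ] (np.float64(-72.0), np.float64(69.3))
crusted_pinch [(array([230.4, 227.5]), 0.98, array([520.2, -12.4,  60. ]), (np.float64(-94.0), np.float64(7.6))), (array([ 87.8, 368. ]), 0.5, array([ 286.7, -197.5,   60. ]), (np.float64(-301.7), np.float64(-206.0)))]
crusted_nozzle [(array([232.6, 231.4]), 0.75, array([522. , -17.7,  60. ]), (np.float64(-91.5), np.float64(2.6))), (array([ 89.7, 371.7]), 0.68, array([ 287.3, -204.3,   60. ]), (np.float64(-300.2), np.float64(-212.7)))]
(340, 370) [514.9 -11.5  74. ] (np.float64(-99.3), np.float64(7.9))
(420, 345) [538.3  -8.5  69.9] (np.float64(-76.5), np.float64(13.8))
(500, 365) [560.3 -19.5  65.9] (np.float64(-53.3), np.float64(5.8))
(700, 200) [620.4  27.1  79.6] (np.float64(0.3), np.float64(59.7))
8.225
```

```bash
python3 - <<'E'
from man import *
p,d,c=load('top0');z=lambda x,y:(180+x/5-.4,130+y/5-.4)
print('top tubes z66',[at_z(c,z(*q),66).round(1) for q in [(336,200),(444,215),(552,230)]],'rear',at_z(c,z(430,310),75).round(1),'ring',at_z(c,z(437,252),73).round(1))
p,d,c=load('side0');z=lambda x,y:(190+x/4-.4,110+y/4-.4)
print('side mid tube',at_z(c,z(333,357),62).round(1),'ring top',at_z(c,z(285,360),74).round(1))
print(delta([523,-16,110],82.6))
E
```

```text
top tubes z66 [array([572.2,  39.6,  66. ]), array([563.4, -24. ,  66. ]), array([554.6, -87.3,  66. ])] rear [506.1 -15.9  75. ] ring [540.4 -19.9  73. ]
side mid tube [566.6 -24.9  62. ] ring top [537.2 -15.2  74. ]
[array([-0.0712, -0.0314,  0.1288]), array([ 0.0057, -0.01  ,  0.001 ])]
```

```bash
python3 -m crank '[[[-0.03,-0.014,0.04,0.003,-0.005,0],[-0.06,-0.028,0.08,0.006,-0.01,0],[-0.072,-0.0315,0.12,0.006,-0.01,0.001],[-0.072,-0.0315,0.129,0.006,-0.01,0.001],[-0.072,-0.0315,0.129,0.006,-0.01,0.001]]]'
python3 - <<'E'
from h import *
p,d,c=snap('wrist','w4'); cv2.imwrite('pics/w4v.png',cv2.resize(p,(800,600)))
p2,d2,c2=snap('side','s4'); cv2.imwrite('pics/s4z.png',cv2.resize(p2[110:260,190:390],(800,600),interpolation=cv2.INTER_CUBIC))
print(r.sense()['finger_gap'],tool()[0],r.sense()['tcp_rot'])
E
```

```text
time: 8.85
tool_pos: [523.2, -15.8, 110.1]
tcp_rot: [-180.0, -0.0, 82.7]
ft_force: [0.1, 0.8, 0.7]
finger_gap: 63.8
64.1672917192198 [524.54728322 -16.11470161 111.87253354] [ 1.79846034e+02 -1.00477298e-02  8.26634789e+01]
```

View pics/w4v.png

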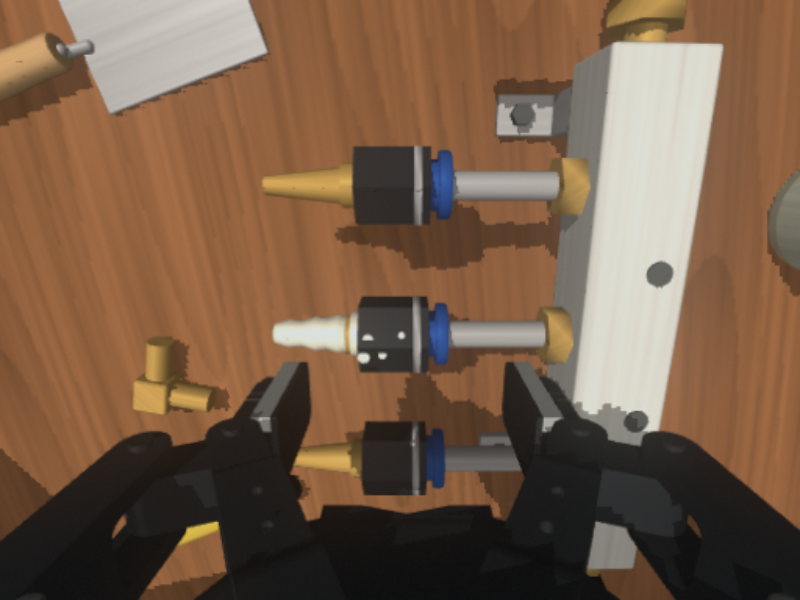

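View pics/s4z.png

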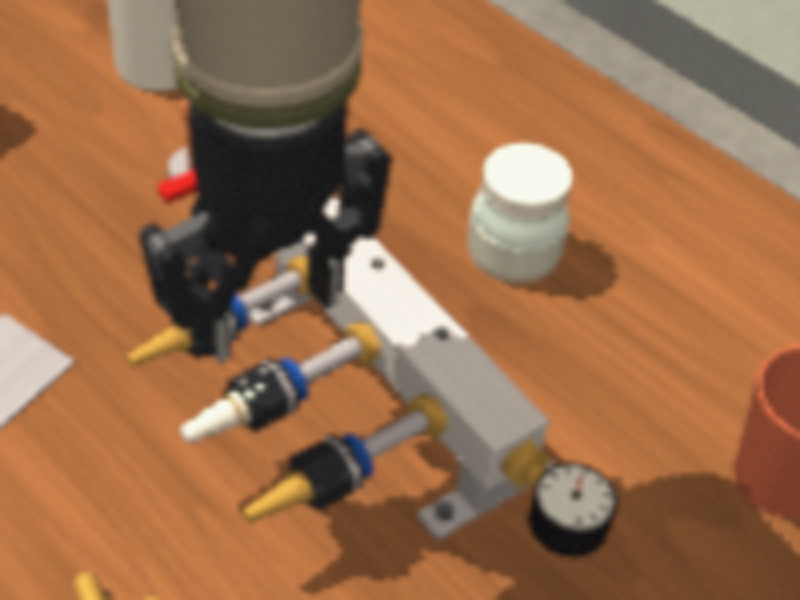

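```bash
python3 - <<'E'
from man import *
p,d,c=load('w4')
q=R.from_euler('xyz',[179.9,0,82.66],degrees=True);P0=np.array([523.9,-16,111])
for x in(11,-11):
  for y in(-32,32):
    for z in (0,-8): print(x,y,z,(proj(c,P0+q.apply([x,y,z]))*1.5625).round(0))
s=lambda x,y:(x/1.5625-.2,y/1.5625-.2)
for n,a in dict(rear=(357,330,75),ring=(449,330,73),t1=(455,334,66),t2=(540,335,66),tA=(505,185,66),tC=(490,457,66),piv=(0,0,0)).items():
    print(n,at_z(c,s(*a[:2]),a[2]).round(1))
for a in [(305,366),(508,366),(300,364)]:
    u,v=s(*a);print(a,d[int(v)-1:int(v)+4,int(u)-1:int(u)+3].round(0).tolist())
E
```

```text
11 -32 0 [313. 353.]
11 -32 -8 [308. 363.]
11 32 0 [504. 353.]
11 32 -8 [509. 363.]
-11 -32 0 [317. 411.]
-11 -32 -8 [312. 424.]
-11 32 0 [500. 411.]
-11 32 -8 [504. 424.]
rear [503.6  -7.2  75. ]
ring [541.6 -12.8  73. ]
t1 [544.3 -17.6  66. ]
t2 [581.2 -22.8  66. ]
tA [570.4  42.9  66. ]
tC [554.8 -81.9  66. ]
piv [340.8 162.3   0. ]
(305, 366) [[143.0, 145.0, 147.0, 274.0], [143.0, 144.0, 147.0, 275.0], [142.0, 144.0, 148.0, 275.0], [143.0, 144.0, 147.0, 276.0], [142.0, 144.0, 148.0, 275.0]]
(508, 366) [[147.0, 145.0, 143.0, 142.0], [148.0, 145.0, 143.0, 142.0], [146.0, 145.0, 144.0, 141.0], [147.0, 145.0, 143.0, 141.0], [148.0, 145.0, 144.0, 139.0]]
(300, 364) [[274.0, 275.0, 274.0, 274.0], [144.0, 144.0, 144.0, 143.0], [141.0, 142.0, 142.0, 143.0], [141.0, 141.0, 140.0, 140.0], [141.0, 139.0, 139.0, 140.0]]
```

```bash
python3 -c "
from h import *
print(delta([523,-15.2,72],82.6),delta([523,-15.2,72]))"
```

```text
[array([ 0.0007, -0.0018,  0.0399]), array([ 0.0027, -0.0002,  0.0011])] [array([ 0.0007, -0.0018,  0.0399])]
```

```bash
python3 -m crank '[[[0.001,-0.001,0.02,0.001,0,0.001],[0.001,-0.001,0.039,0.001,0,0.001],[0.001,-0.001,0.039,0.001,0,0.001],[0.001,-0.001,0.039,0.001,0,0.001]]]' 0.46 40
python3 - <<'E'
from h import *
p,d,c=snap('wrist','w5'); cv2.imwrite('pics/w5v.png',cv2.resize(p,(800,600)))
p2,d2,c2=snap('side','s5'); cv2.imwrite('pics/s5z.png',cv2.resize(p2[140:260,190:350],(800,600),interpolation=cv2.INTER_CUBIC))
print(r.sense()['finger_gap'],tool()[0],r.sense()['tcp_rot'],r.sense()['ft_force'])
E
```

```text
time: 9.45
tool_pos: [523.5, -15.0, 72.5]
tcp_rot: [180.0, -0.0, 82.6]
ft_force: [0.1, -0.3, 0.5]
finger_gap: 46.1
46.487300268165335 [524.19072969 -15.11118351  73.33006427] [ 1.79862419e+02 -9.61983881e-03  8.26021746e+01] [ 0.80080564 -0.25274489  0.82152058]
```

View pics/w5v.png

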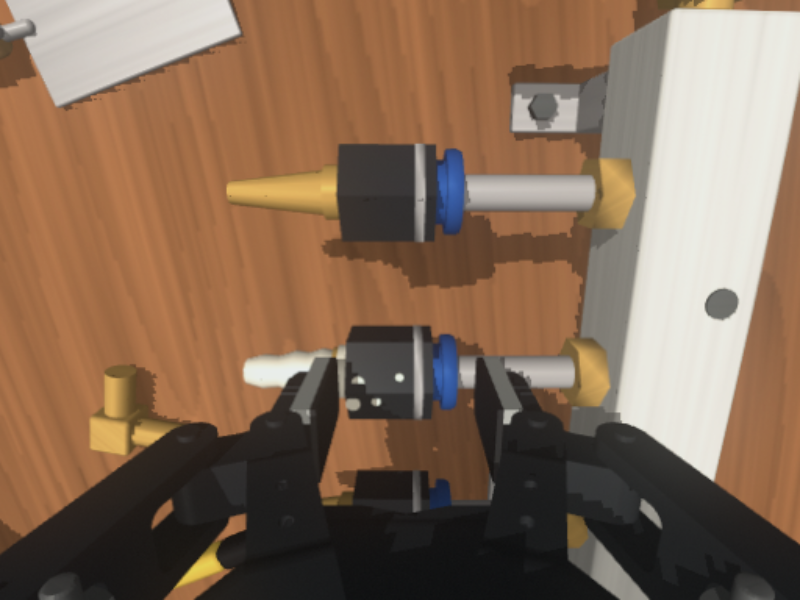

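View pics/s5z.png

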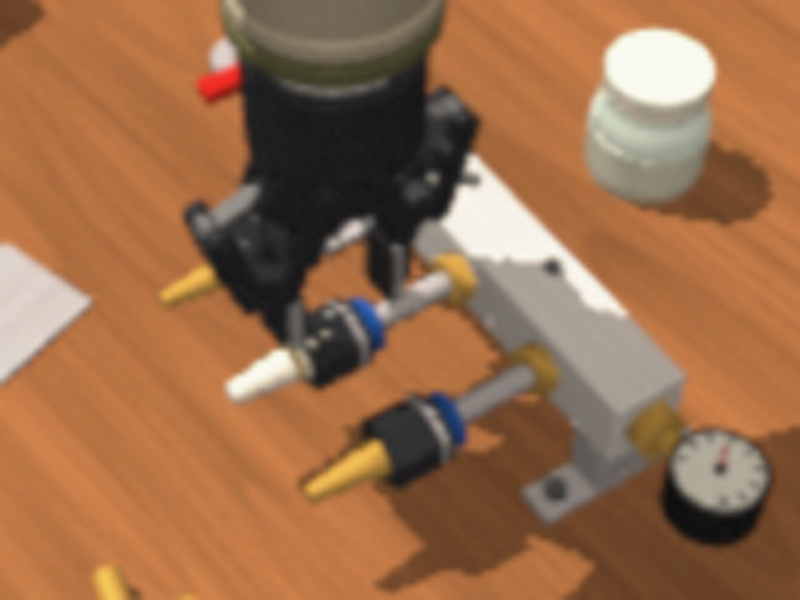

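```bash
python3 - <<'E'
from man import *
p,d,c=load('w5')
s=lambda x,y:(x/1.5625-.2,y/1.5625-.2)
for n,a in dict(rear=(346,390,75),ring=(457,370,74),t1=(464,372,66),t2=(565,372,66)).items():
    print(n,at_z(c,s(*a[:2]),a[2]).round(1))
for z in (76,77,78):print('fingers',at_z(c,s(337,358),z).round(1),at_z(c,s(477,358),z).round(1))
P=np.mean([r.sense()['tool_pos'] for _ in range(5)],0);print(P, tool()[1].apply([11,0,0]))
E
```

```text
rear [502.9 -14.2  75. ]
ring [541.2 -12.1  74. ]
t1 [544.1 -17.   66. ]
t2 [580.1 -21.8  66. ]
fingers [502.1  -1.7  76. ] [548.   -7.7  76. ]
fingers [502.3  -1.3  77. ] [547.9  -7.2  77. ]
fingers [502.6  -0.9  78. ] [547.8  -6.8  78. ]
[524.19072969 -15.11118351  73.33006427] [1.41633753e+00 1.09084364e+01 1.84687646e-03]
```

```bash
python3 -m crank '[[[0.001,-0.0018,0.004,0,0,0],[0.001,-0.0018,0.0085,0,0,0],[0.001,-0.0018,0.0085,0,0,0],[0.001,-0.0018,0.0085,0,0,0]]]' 0.5
python3 - <<'E'
from h import *
p,d,c=snap('wrist','w6'); cv2.imwrite('pics/w6v.png',cv2.resize(p,(800,600)))
print(r.sense()['finger_gap'],tool()[0],r.sense()['tcp_rot'],r.sense()['ft_force'])
E
```

```text
time: 10.05
tool_pos: [522.7, -13.9, 65.2]
tcp_rot: [179.8, -0.0, 82.6]
ft_force: [-1.0, 0.3, 4.7]
finger_gap: 42.7
42.53304185236904 [522.67982085 -13.86058039  65.18829136] [ 1.79844272e+02 -1.24049425e-02  8.26028756e+01] [-0.96711411  0.52682046  4.87565453]
```

View pics/w6v.png

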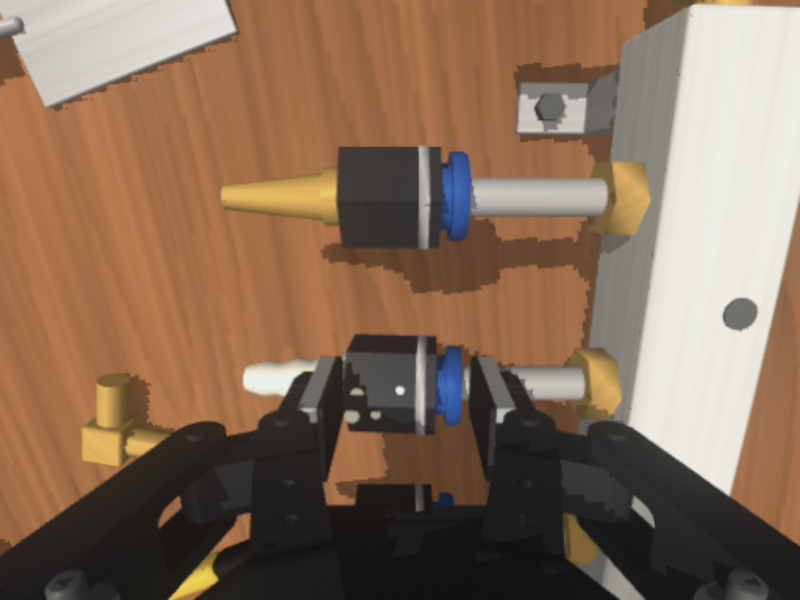

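```bash
python3 -m crank '[[[0,0,-0.001,0,0,0],[0,0,-0.001,0,0,0]]]'

```

```text
time: 10.35
tool_pos: [522.7, -13.9, 66.1]
tcp_rot: [179.8, -0.0, 82.6]
ft_force: [0.4, -0.1, 0.6]
finger_gap: 42.7
```

```bash
python3 -m crank '[[[0,0,-0.0005,0,0,0],[0,0,-0.0005,0,0,0],[0,0,-0.0005,0,0,0],[0,0,-0.0005,0,0,0]]]' 0.54 40
python3 -c "
from h import *
print(r.sense()['finger_gap'],r.sense()['ft_force'])"
```

```text
time: 10.85
tool_pos: [522.4, -13.8, 66.4]
tcp_rot: [179.9, -0.0, 82.6]
ft_force: [-3.3, 0.1, 3.4]
finger_gap: 39.0
39.0015667597804 [-3.27468785  0.07705678  3.3690003 ]
```

```bash
python3 -m crank '[[[0,-0.0007,-0.0007,0,0,0],[0,-0.0007,-0.0007,0,0,0],[0,-0.0007,-0.0007,0,0,0],[0,-0.0007,-0.0007,0,0,0]]]' 1 50
python3 - <<'E'
from h import *
p,d,c=snap('wrist','w7'); cv2.imwrite('pics/w7v.png',cv2.resize(p,(800,600)))
print(r.sense()['finger_gap'],tool()[0],r.sense()['tcp_rot'],r.sense()['ft_force'])
E
```

```text
time: 11.35
tool_pos: [520.6, -13.6, 67.1]
tcp_rot: [-180.0, -0.0, 82.6]
ft_force: [-9.0, 0.8, 7.8]
finger_gap: 32.8
33.6572967460762 [520.63605549 -13.57847286  67.12077869] [-1.79985497e+02 -9.21912101e-03  8.26078348e+01] [-8.74289606  1.6214739   8.94831223]
```

View pics/w7v.png

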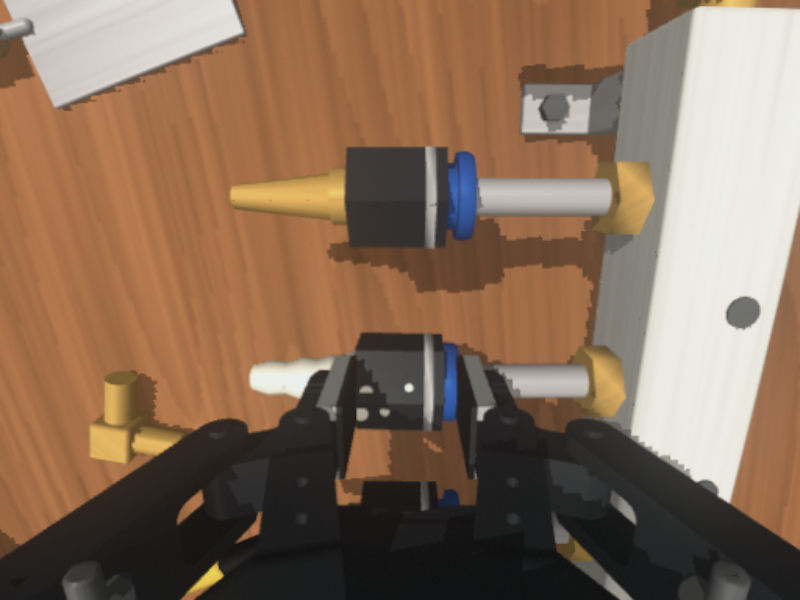

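```bash
python3 - <<'E'
from man import *
p,d,c=load('w3');s=lambda x,y:(x/1.5625-.2,y/1.5625-.2)
a=at_z(c,s(503,155),93);b=at_z(c,s(382,155),93);v=b-a;print(v,np.linalg.norm(v),np.degrees(np.arctan2(v[1],v[0]))-82.6)
E
python3 -m crank '[[[0,0,-0.0007,0,0,0],[0,-0.002,-0.0007,0,0,0],[0,-0.005,-0.0007,0,0,0],[0,-0.008,-0.0007,0,0,0],[0,-0.012,-0.0007,0,0,0],[0,-0.016,-0.0007,0,0,0],[0,-0.016,-0.0007,0,0,0]]]' 1 60
```

```text
[-73.29613773   9.45925806   0.        ] 73.90400103229817 90.04631973586493
time: 12.28
tool_pos: [504.4, -11.5, 67.8]
tcp_rot: [-180.0, -0.0, 82.6]
ft_force: [0.6, 0.4, -0.7]
finger_gap: 32.6
```

```bash
python3 - <<'E'
from h import *
p,d,c=snap('wrist','w8'); cv2.imwrite('pics/w8v.png',cv2.resize(p,(800,600)))
p2,d2,c2=snap('side','s8'); cv2.imwrite('pics/s8z.png',cv2.resize(p2[140:260,190:350],(800,600),interpolation=cv2.INTER_CUBIC))
E
```

```text
(no output)
```

View pics/w8v.png

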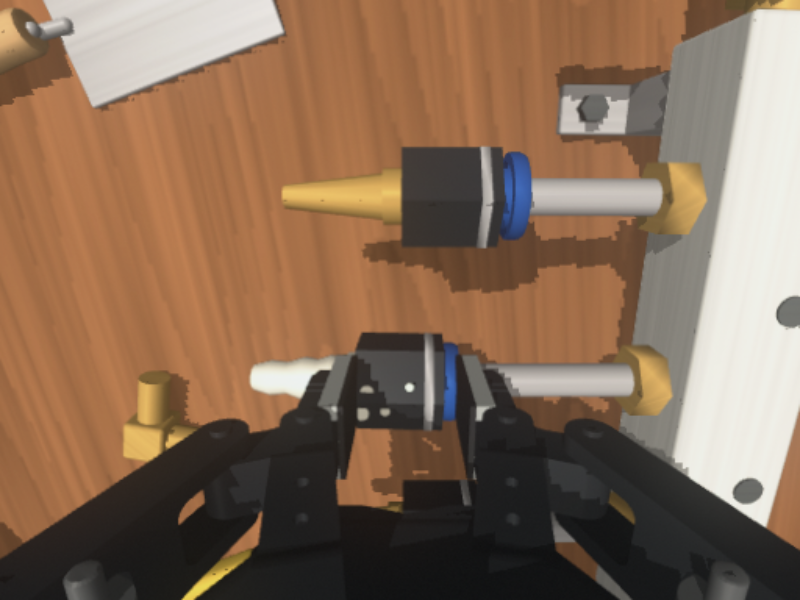

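View pics/s8z.png

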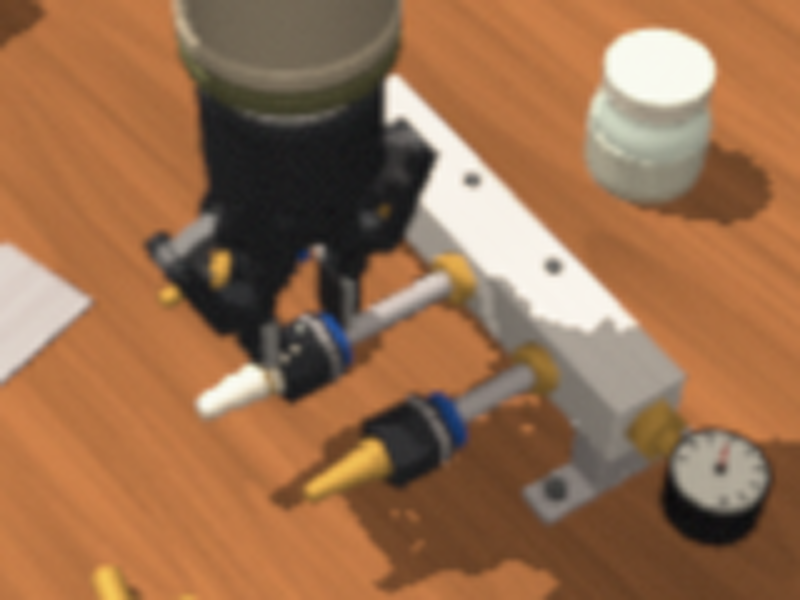

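```bash
python3 -m crank '[[[0,-0.006,0,0,0,0],[0,-0.013,0,0,0,0],[0,-0.02,0,0,0,0],[0,-0.028,0,0,0,0],[0,-0.034,0,0,0,0],[0,-0.034,-0.03,0,0,0],[0,-0.034,-0.06,0,0,0],[0,-0.034,-0.09,0,0,0],[0,-0.034,-0.09,0,0,0]]]'
python3 - <<'E'
from h import *
p,d,c=snap('wrist','w9'); cv2.imwrite('pics/w9v.png',cv2.resize(p,(800,600)))
p2,d2,c2=snap('top','t9'); cv2.imwrite('pics/t9z.png',cv2.resize(p2[110:260,240:440],(800,600),interpolation=cv2.INTER_CUBIC))
P=np.mean([r.sense()['tool_pos'] for _ in range(3)],0);print(P,r.sense()['finger_gap'],r.sense()['time'],r.sense()['joint_pos'])
E
```

```text
time: 13.5
tool_pos: [472.9, -7.4, 160.8]
tcp_rot: [179.7, -0.0, 82.6]
ft_force: [-0.1, 0.2, -0.5]
finger_gap: 32.9
[470.90191654  -7.13347767 157.4899081 ] 32.31673811930799 13.6 [-7.11672131e+00 -1.02218410e+01  1.10467642e+02  9.89971758e-03
  7.97479531e+01  2.74938728e-01]
```

View pics/w9v.png

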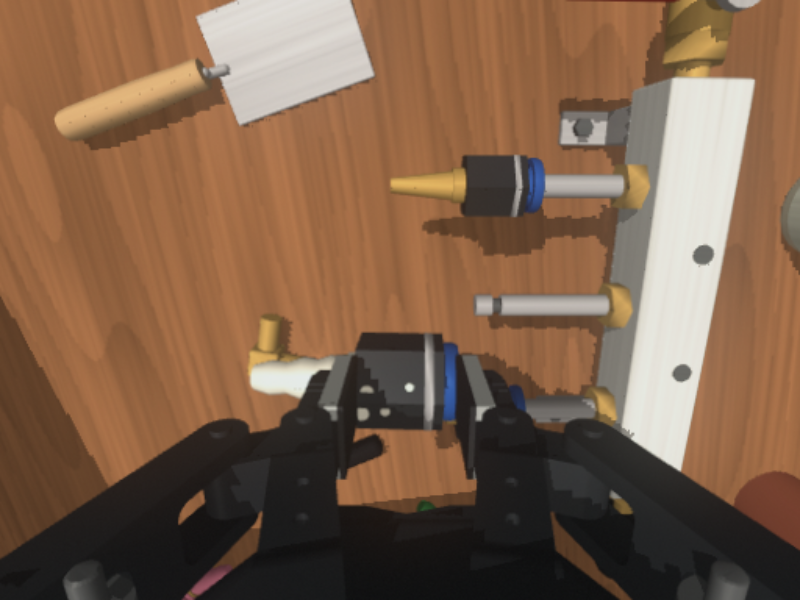

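View pics/t9z.png

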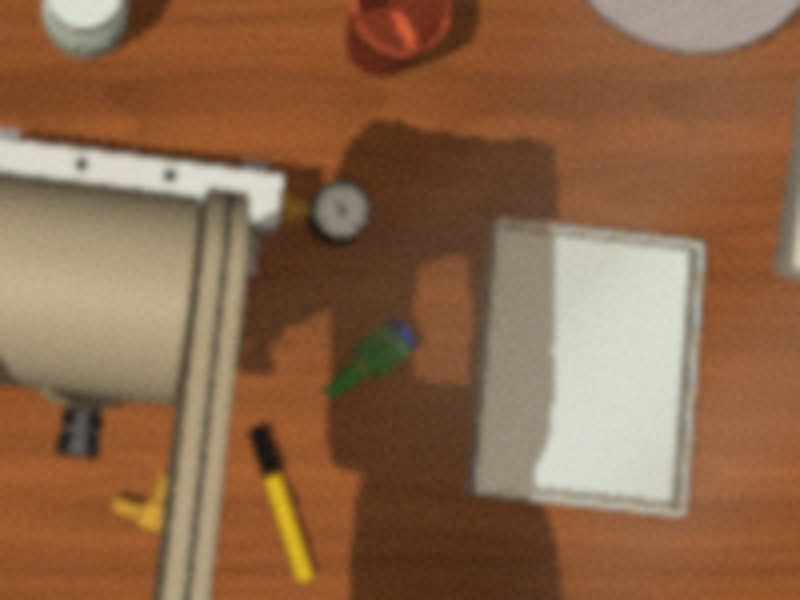

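```bash
python3 - <<'E'
from man import *
p,d,c=load('t9');z=lambda x,y:(240+x/4-.4,110+y/4-.4)
T=[at_z(c,z(*q),26) for q in [(497,220),(703,242),(685,513),(473,494)]]
print(np.round(T,1),np.mean(T,0))
print(delta([484,-383,100],82.6),delta([484,-383,160]))
E
```

```text
[[ 595.6 -315.7   26. ]
 [ 579.4 -474.3   26. ]
 [ 373.5 -452.    26. ]
 [ 387.8 -292.1   26. ]] [ 484.06260369 -383.51805377   26.        ]
[array([-0.3711,  0.0614,  0.0574]), array([ 0.0001, -0.0002,  0.0001])] [array([-0.3711,  0.0614, -0.0026])]
```

Carry it over the tray, gently accelerating, then lower to about z=60.

```bash
python3 -m crank '[[[-0.03,0.005,0,0,0,0],[-0.075,0.013,0,0,0,0],[-0.125,0.021,0,0,0,0],[-0.18,0.03,0,0,0,0],[-0.235,0.039,0,0,0,0],[-0.29,0.048,0,0,0,0],[-0.335,0.056,0,0,0,0],[-0.36,0.06,0,0,0,0],[-0.371,0.061,0,0,0,0],[-0.371,0.061,0,0,0,0]]]'
python3 - <<'E'
from h import *
P=np.mean([r.sense()['tool_pos'] for _ in range(3)],0);print(P)
p,d,c=snap('wrist','w10'); cv2.imwrite('pics/w10v.png',cv2.resize(p,(800,600)))
print(delta([484,-383,40]),r.sense()['tcp_rot'],r.sense()['finger_gap'])
E
```

```text
time: 14.85
tool_pos: [483.0, -382.4, 156.0]
tcp_rot: [-179.9, -0.1, 82.6]
ft_force: [0.2, 0.9, -0.9]
finger_gap: 32.5
[ 483.03514698 -382.42316012  156.04110722]
[array([-0.0013,  0.001 ,  0.1164])] [-1.79929620e+02 -8.92351459e-02  8.26143764e+01] 32.810243123645954
```

View pics/w10v.png

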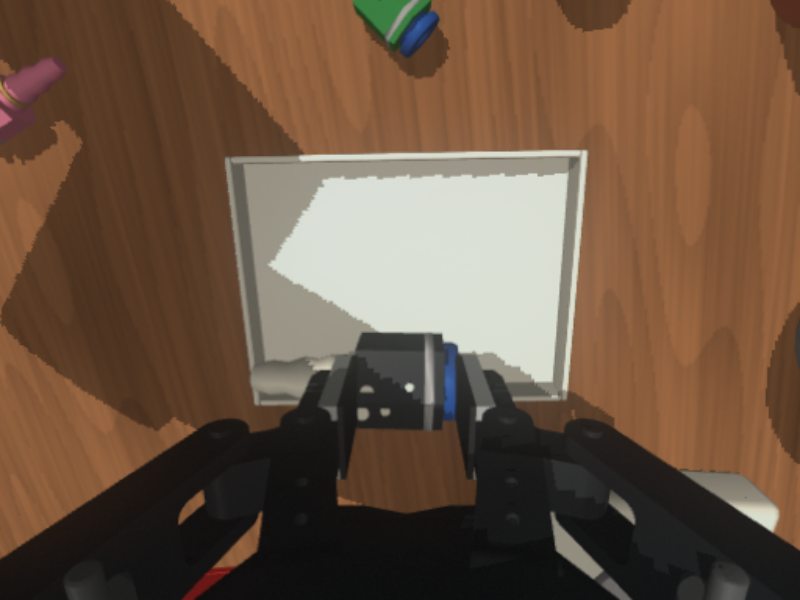

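```bash
python3 - <<'E'
from man import *
p,d,c=load('w10');s=lambda x,y:(x/1.5625-.2,y/1.5625-.2)
T=[at_z(c,s(*q),26) for q in [(228,158),(587,151),(566,399),(257,405)]];print(np.round(T,1),np.mean(T,0))
E
python3 -m crank '[[[-0.001,0.001,0.03,0,0,0],[-0.001,0.001,0.06,0,0,0],[-0.001,0.001,0.09,0,0,0],[-0.001,0.001,0.11,0,0,0],[-0.001,0.001,0.114,0,0,0],[-0.001,0.001,0.114,0,0,0]]]'
```

```text
[[ 390.8 -293.2   26. ]
 [ 596.  -316.    26. ]
 [ 578.6 -472.9   26. ]
 [ 372.9 -450.9   26. ]] [ 484.57631599 -383.2576164    26.        ]
time: 15.65
tool_pos: [484.6, -382.8, 43.1]
tcp_rot: [-180.0, -0.1, 82.6]
ft_force: [0.3, -0.1, -0.8]
finger_gap: 32.5
```

```bash
python3 -m crank '[[[0,0,0.006,0,0,0],[0,0,0.011,0,0,0],[0,0,0.014,0,0,0],[0,0,0.015,0,0,0],[0,0,0.015,0,0,0]]]'
python3 -m crank '[[[0,0,0.0005,0,0,0],[0,0,0.001,0,0,0],[0,0,0.001,0,0,0]]]'
```

```text
time: 16.27
tool_pos: [484.5, -382.8, 28.1]
tcp_rot: [-180.0, -0.1, 82.6]
ft_force: [0.7, -0.2, -0.4]
finger_gap: 32.7
time: 16.65
tool_pos: [484.6, -382.9, 27.3]
tcp_rot: [-180.0, -0.1, 82.6]
ft_force: [-1.3, 0.3, 1.0]
finger_gap: 32.9
```

```bash
python3 -m crank '[[[0,0,0.0005,0,0,0],[0,0,0.001,0,0,0],[0,0,0.001,0,0,0]]]'
```

```text
time: 17.02
tool_pos: [484.7, -382.9, 27.2]
tcp_rot: [-180.0, -0.1, 82.6]
ft_force: [-3.4, 2.6, 7.8]
finger_gap: 33.0
```

```bash
python3 -m crank '[[[0,0,-0.0003,0,0,0],[0,0,-0.0003,0,0,0],[0,0,-0.0003,0,0,0],[0,0,-0.0003,0,0,0],[0,0,-0.0003,0,0,0]]]' 0.4
python3 -c "
from h import *
p,d,c=snap('wrist','w11'); cv2.imwrite('pics/w11v.png',cv2.resize(p,(800,600)))"
```

```text
time: 17.65
tool_pos: [484.7, -382.9, 27.4]
tcp_rot: [-180.0, -0.1, 82.6]
ft_force: [-0.1, 0.9, -0.2]
finger_gap: 51.5
```

View pics/w11v.png

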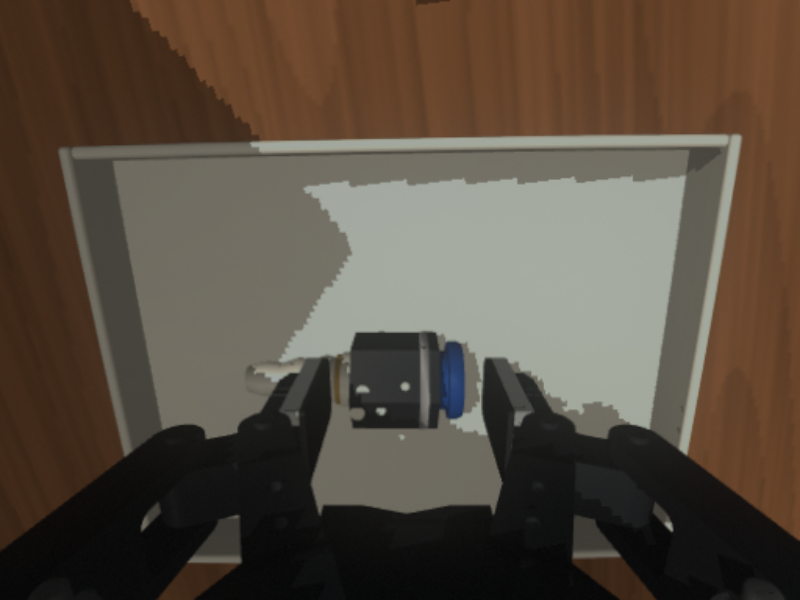

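The nozzle rests level on the tray floor with the ring out and free of the fingers (body about 350–440, 380). I lift straight up and check.

```bash
python3 -m crank '[[[0,0,-0.01,0,0,0],[0,0,-0.03,0,0,0],[0,0,-0.06,0,0,0],[0,0,-0.1,0,0,0],[0,0,-0.15,0,0,0],[0,0,-0.18,0,0,0],[0,0,-0.18,0,0,0]]]' 
python3 - <<'E'
from h import *
p,d,c=snap('wrist','w12'); cv2.imwrite('pics/w12v.png',cv2.resize(p,(800,600)))
p2,d2,c2=snap('side','s12'); cv2.imwrite('pics/s12v.png',cv2.resize(p2,(800,600),interpolation=cv2.INTER_CUBIC))
print([ (k['conf'],at_z(c,k['pixel'],19)) for k in r.landmark_of('crusted_nozzle','wrist')])
E
```

```text
time: 18.58
tool_pos: [486.6, -384.8, 213.4]
tcp_rot: [179.6, 0.2, 82.6]
ft_force: [0.3, -0.3, -0.0]
finger_gap: 51.0
[(0.84, array([ 480.45466665, -386.01748061,   19.        ])), (0.76, array([ 494.5158891 , -227.46893446,   19.        ])), (0.75, array([ 250.34388301, -245.71944706,   19.        ]))]
```

View pics/w12v.png

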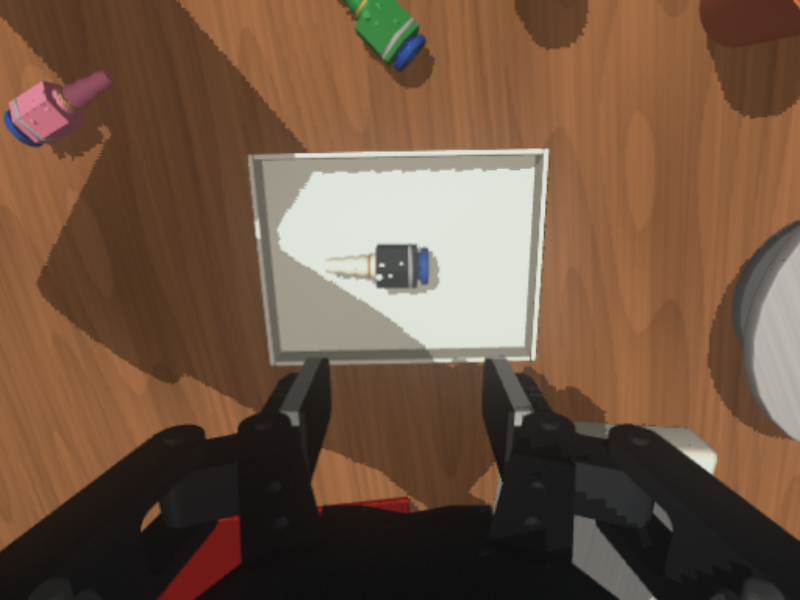

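View pics/s12v.png

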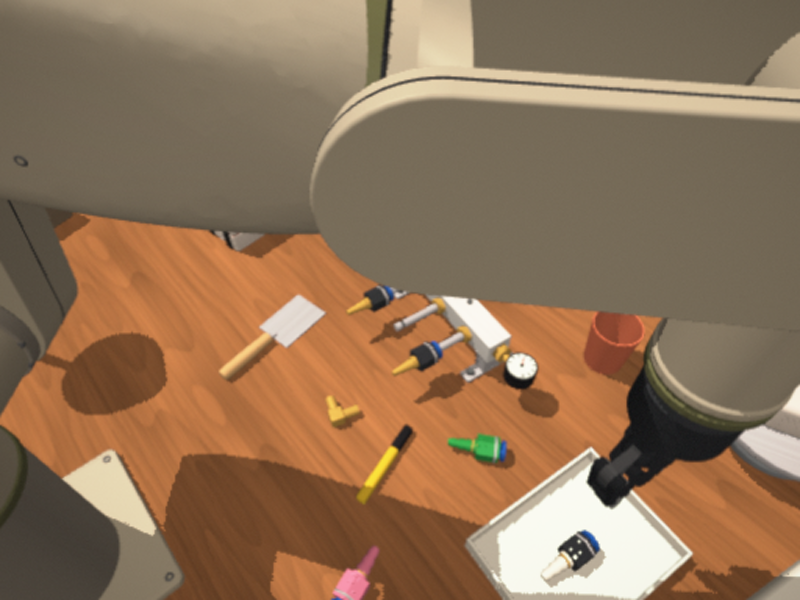

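```bash
python3 - <<'E'
from h import *
p,d,c=snap('top','t12'); cv2.imwrite('pics/t12z.png',cv2.resize(p[130:250,180:340],(800,600),interpolation=cv2.INTER_CUBIC))
E
```

```text
(no output)
```

View pics/t12z.png

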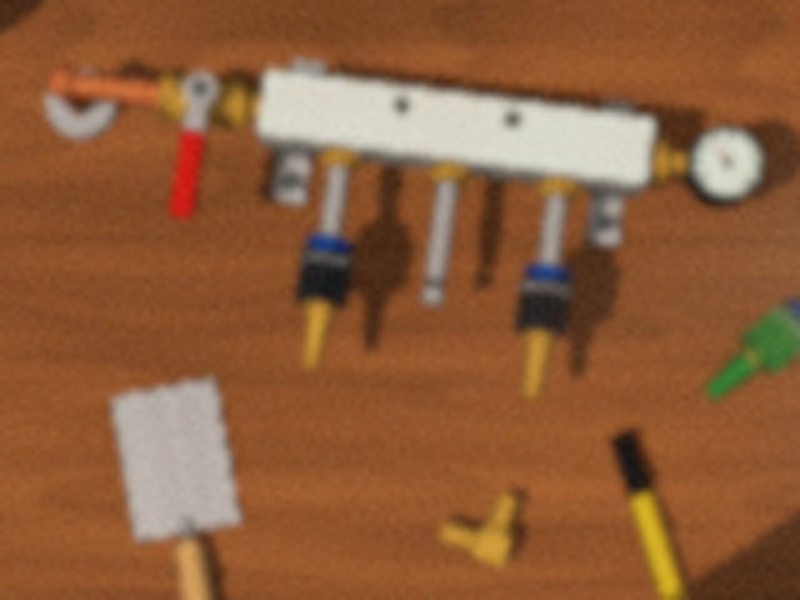

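The valve lever is square across the pipe, both clean nozzles are in place, and the middle tube is bare.

```bash
python3 -c "
from bench import r
print(r.hand_in())"
```

```text
the job is handed in; nothing more can be done
None
```

I shut the valve, took the crusted nozzle off the middle tube with its ring pressed in, laid it in the tray and handed the job in. The run took about 18.6 s of the 56 s; no verdict was given.

- **Valve:** I pushed the red lever to its stop. Measured in the wrist picture it stands 90° to the pipe, and the last top view shows it still square across.
- **Drawing off:** I pinched the ring and the body's rear face together at 50 to 60 N. The blue ring was visibly in before the pull and stayed in during it. The nozzle came off along its axis with almost no force.
- **Placing:** I lowered the nozzle until it touched the tray floor at about 8 N, then opened the fingers and rose clear. The last wrist picture shows it lying level, about 5 mm from the tray centre.
- **Other things:** The last views show both clean nozzles on their tubes, and I saw no change in the spatula, marker, spare elbow or green look-alike. I did not check the bottle and jar again at the end; the arm did not go near them.

**Readings that disagreed:**
- The top and side cameras put the tubes about 4 to 5 mm off the wrist camera in y. I went by the wrist view, which matched where the fingers appeared.
- The finger opening read about 33 mm with the ring in, where 35.5 mm was expected. I took this to be finger flex.
- On the first descent a finger lightly touched the nozzle or tube (about 5 N), so I raised the tool 1 to 2 mm before gripping.

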